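Book out a seed pail at the potting-bench scanner

TASK

Book out the blue seed pail: lift it off the wooden riser by its handle, stand it wholly on the black scan pad with its striped label facing the scan gun, and let go of it. Then squeeze the gun's orange trigger fully in against the grip, keep it in for about a second, and let it spring back out. Finally carry the pail to the green tray and leave it standing upright on the tray's floor; never tip or drop the pail, and leave the vase, bowl and terracotta pot where they are.

Things in the scene. Friction and masses are not known exactly. Their poses are not given: they have to be found in the camera images.
- pail: Loose rigid blue metal pail with a fixed steel lid, 0.28-0.56 kg: 82 mm across at the foot, 90 at the top, lid 94 mm across, lid top 94 mm above the foot. Origin: centre of its underside, z up. Rigid bow handle over the lid, along the pail's y. A striped white label on its +y side folds over onto the lid's edge there, so it is seen from above too. It starts upright on the riser.
- handle (a point): Centre of the pail's wooden handle bar, 135 mm above the pail's foot; axes as the pail's. The bar runs along y: 12 mm thick (x), 14 mm high, 82 mm long; steel uprights at y = -37 and +37 mm leave 68 mm free to grip between them, with 34 mm of air under the bar.
- label (a point): Centre of the upright striped label on the pail's +y side, 46.5 mm from the pail's axis, 48 mm above its foot.
- riser: Fixed slatted wooden riser, 140 x 140 mm, top 60 mm above the bench. Origin: centre of its underside. It stands left or right of the bench's middle; the green tray stands on the other side.
- tray: Fixed green open tray, 175 x 175 mm outside, 5 mm walls 20 mm high over the bench, inside 165 x 165 mm with a floor 5 mm above the bench. Origin: centre of its underside.
- station: Fixed scan station, z up: plywood board 160 (x) x 350 mm (y), 12 mm thick; black scan pad on its -y half, grey pistol-shaped scan gun clamped head-down on its +y half, window towards the pad (-y). Gun head: x +-30, y 35 to 145 mm, top at z 92 mm. Grip: upright from the head, 26 x 26 mm, centre y = 113 mm, top at z 168 mm; orange trigger on its pad side. Origin: centre of the underside.
- pad (a point): Centre of the top of the black, yellow-edged scan pad, 150 x 150 mm, 15 mm above the bench; axes as the station's. The gun's window is 129 mm away towards +y, 64 mm above the bench.
- squeeze (a point): Fixed point in the gun, 145 mm above the bench, midway between the grip's back face (18 mm to the station's +y) and the front face of the fully squeezed trigger (18 mm to -y); axes as the station's. Squeeze along y here, from above: the head is 53 mm below, the grip's top 23 mm above. With the trigger out its tip reaches 33 mm to -y, 9 mm above this point.
- trigger (a joint): Sprung orange trigger blade, 20 mm wide (x), 7 mm thick, reaching 55 mm up from a hinge (along x) 101 mm above the bench. 0 = fully out, leaning 0.26 rad from the grip towards the pad; 0.26 rad = fully squeezed, upright, 3 mm off the grip. 40 mm above the hinge it needs about 2 N to start and 8 N to stay fully in; it springs out when let go.
- trigger_tip (a point): Top end of the trigger blade, 55 mm from its hinge, in mid-thickness; moves with the trigger.
- vase: Loose pale greyish glass vase, 160 mm tall, 92 mm across at most; bystander. Origin: centre of its underside.
- bowl: Loose white bowl, 110 mm across, 45 mm high; bystander. Origin: centre of its underside.
- pot: Loose terracotta pot, 72 mm across, 65 mm high; bystander. Origin: centre of its underside.
There are look-alikes about, which are no part of the job. Leave any yellow look-alike of the pail alone. Of the things shaped like the tray, the green one is meant.

How it is judged:
By the outcome, as a careful person would: the job done as asked, in the order asked, and still so for the second after the job is handed in, with the robot touching nothing.
It also fails if it takes over 69 s, if anything falls off the work surface, if the arm or the gripper's body presses on something with over 40 N, if the wrist force passes 120 N, or if a joint passes its speed limit or range.

ROBOT

A 6-joint arm with a two-finger parallel gripper is mounted at the origin on the work surface. World frame = base frame: x ahead of the robot, y to its left, z up, the work surface at z = 0. Lengths are in m, angles in rad, forces in N, time in s.
With the tool pointing down it reaches from about 0.35 to 0.85 m from the base axis. Payload 8.1 kg.
Tool frame: the origin (TCP) lies on the centre line of the jaws, within the pads' length; the fingertips stand robot.tips_ahead ahead of it and the grasp point (between the pads) lies 6 mm ahead of it (robot.tips_ahead is the distance from the TCP to the fingertips, in m); z points along the fingers, y is the line along which they close (so a half turn about z gives the same grasp; the last joint's range is limited). The gripper opens to 93 mm and grips with 3 to 60 N. Pads are 15 mm wide; open, the fingers measure 128 mm over their backs; the gripper's body (75 mm by 188 mm) begins 65 mm behind the grasp point.
Start: joints at [1.198, 0.13, 1.488, -0, 1.523, -0.085], TCP at [0.17, 0.575, 0.244] pointing down, gripper open.
Joint ranges: [-2.96, 2.96], [-0.89, 2.26], [0.02, 2.5], [-1.34, 4.48], [0, 2.73], [-2.66, 2.66]. Speed limits (rad/s): [2.39, 2.39, 2.79, 3.14, 3.14, 3.14].

INTERFACE

Orientations are given as a rotation vector (axis times angle).
In Python, from plant import robot gives the robot as it stands.
- The arm moves only by the tool apply_moves, never from a script. Its arguments are lists of equal length, an entry for each row: "delta_pos": the shift along the tool's x, y, z in cm, a list of three; "twist": the turn about the tool's z in rad. A call has 1 to 8 rows; each row shifts and turns the commanded pose from where the row before left it, along the tool's axes as they then stand; what a row does not reach is not made up. A row lasts 1/8 s, in which the tool goes at most 62.5 mm and 10.7 degrees, less where a joint would pass 70% of its speed; a pose out of reach is approached as far as the arm can. A call with a gripper value outside its range is refused whole. "gripper" is the finger opening in cm, from 0 to 9.3, set as the call begins (left out, the last holds). The fingers move at their own pace and stop on an object; "squeeze" is the grip in N (left out, the last holds). Time passes only in rows, so rows that do not move let the fingers close. It gives the time, the measured TCP pose, the force, the opening and the grip force at its end, in the units of the state.
- robot.read_state(): the state, without advancing time (a new reading comes with each control period).
- robot.read_camera(name): name is "side" or "top"; returns a dict with "frame" (420x560x3 uint8, red, green, blue), "vertical_fov" (degrees; the focal length in pixels is half the picture's height over the tangent of half this angle, whatever the lens; pixels are square), "cx", "cy" (the principal point, pixels), "R" (3x3) and "t" (3): a world point X has camera coordinates R X + t. Camera axes: x right, y down, z forward; pixel columns grow to the right and rows downward; lengths in m; the calibration is good to about 2 mm. A picture is of the moment at which its call begins. There is no depth.
- robot.close_job(): hands the job in; it is judged then, once.
The state is a dict: "t": time; "q": joint angles; "dq": joint speeds; "joint_torque": joint torques, N m; "tool_pos": TCP position; "orientation": TCP orientation; "force": force on the tool from outside, world axes, zero at the start; "wrist_torque": the same for the moment, N m; "opening": finger opening in m; "gripper_force": force on a finger pad.
Only numpy, scipy, OpenCV 4.12 (cv2) and the standard library are available. Lean on these libraries where they do the work, as an engineer would, in place of code of your own. Each camera call takes 0.05 s, during which the arm holds its last target. There are 200 camera calls.

## Working session

There is one attempt and no reset: what is moved stays moved. The work goes in short steps, Python scripts to look and compute and a tool call to move; the robot and the scene stay as the last step left them, time stands still between calls to the robot, and variables do not carry over. Pictures are saved under pics/ and viewed, at most 10 in all, crops included, and the job is handed in when it is done.

Besides the shell and the picture viewer there is one more tool, called after ">>>" as name([rows], argument=value, ...), one row to a line, values as JSON. apply_moves: Moves the arm, as the interface text tells. Its arguments: {"type":"object","properties":{"delta_pos":{"type":"array"},"twist":{"type":"array"},"gripper":{"type":"number"},"squeeze":{"type":"number"}},"required":["delta_pos","twist"]}

```bash
mkdir -p pics; ls; cat > h.py <<'E'
import numpy as np, cv2, pickle
from plant import robot
def shot(n,f):
    c=robot.read_camera(n); pickle.dump(c,open(f'{n}.pkl','wb')); cv2.imwrite(f'pics/{f}.png',c['frame'][:,:,::-1]); return c
def load(n): return pickle.load(open(f'{n}.pkl','rb'))
def foc(c): return c['frame'].shape[0]/2/np.tan(np.radians(c['vertical_fov'])/2)
def ray(c,u,v):
    R=np.array(c['R']);t=np.array(c['t']);f=foc(c)
    d=R.T@np.array([(u-c['cx'])/f,(v-c['cy'])/f,1]); return -R.T@t,d
def atz(c,u,v,z):
    o,d=ray(c,u,v); return (o+d*(z-o[2])/d[2])[:3]
def proj(c,X):
    p=np.array(c['R'])@np.array(X)+np.array(c['t']); return foc(c)*p[:2]/p[2]+[c['cx'],c['cy']]
E
python3 - <<'E'
from h import *
for n in('top','side'):
    c=shot(n,n+'0'); print(n,foc(c),c['cx'],c['cy'],-np.array(c['R']).T@np.array(c['t']))
s=robot.read_state();print(s['tool_pos'],s['orientation'],s['opening'],robot.tips_ahead,s['t'])
E
```

```text
pics
top 451.91943583421323 281.3510410538374 206.72558835770732 [0.31300535 0.03970061 1.89795577]
side 431.7389402578475 277.87820218106725 204.4540527938846 [-0.25718993 -0.800097    1.41892599]
[0.17011243 0.57489826 0.24269703] [-4.50521315e-01 -3.10875607e+00  2.51595502e-03] 0.0927389978227443 0.025 0.1
```

View pics/top0.png

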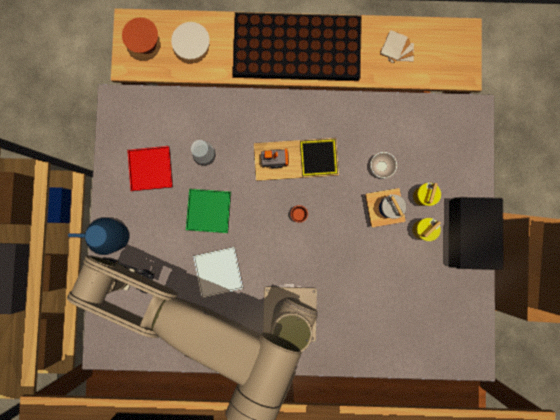

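View pics/side0.png

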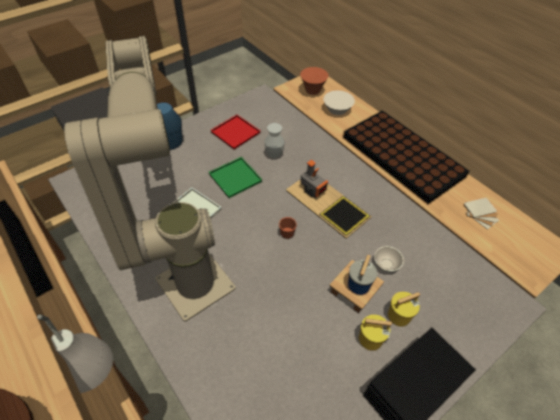

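The top view (x runs up the picture, y to the left) shows these things:
- **Pail candidates:** the blue pail on the riser at about (388,207); yellow look-alikes at (429,194) and (429,229); a blue object off the bench at (107,236), which is not a pail on a riser. I choose the one on the riser.
- **Tray candidates:** green (209,211), red (150,169), white (218,271). I choose green.
- **Station:** pad at (319,157), gun at about (273,157).
- **Bystanders:** vase (203,152), pot (298,214), bowl (383,166).

Next I'll take enlarged crops.

```bash
python3 - <<'E'
from h import *
t=load('top')['frame'][:,:,::-1];s=load('side')['frame'][:,:,::-1]
# top: station 245..345 x 130..190 and pail 355..455x145..245
def crop(im,x,y,w,h,k): return cv2.resize(im[y:y+h,x:x+w],None,fx=k,fy=k,interpolation=cv2.INTER_CUBIC)
a=crop(t,355,180,50,50,8);b=crop(t,248,133,100,50,8);c=crop(s,325,250,50,62,6);
cv=np.zeros((400+400,800,3),np.uint8);cv[:400,:400]=a;cv[:372,400:700]=c
cv[400:]=b
cv2.imwrite('pics/crop1.png',cv2.resize(cv,(600,600),interpolation=cv2.INTER_AREA))
E
```

```text
(no output)
```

View pics/crop1.png

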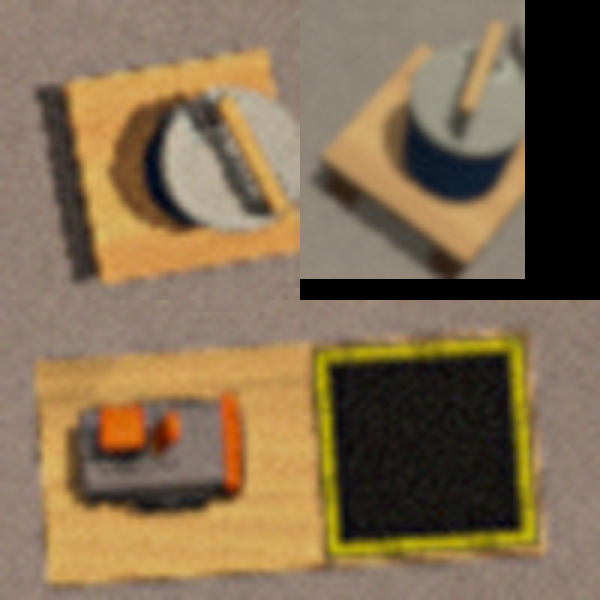

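The crop shows the blue pail on the riser, with its handle bar from about top (393,196) to (401,215). The pad corners are sharp. The pail is cut off at the edge of the crop and the label end is unclear, so I'll crop tighter with more contrast.

```bash
python3 - <<'E'
from h import *
t=load('top')['frame'][:,:,::-1];s=load('side')['frame'][:,:,::-1]
def crop(im,x,y,w,h,k): return cv2.resize(im[y:y+h,x:x+w],None,fx=k,fy=k,interpolation=cv2.INTER_CUBIC)
a=crop(t,375,187,40,40,10);c=crop(s,340,247,40,50,10)
cv=np.zeros((500,800,3),np.uint8);cv[:400,:400]=a;cv[:500,400:800]=c
cv2.imwrite('pics/crop2.png',cv)
c=load('top')
def T(dx,dy,z): return atz(c,248+dx/6,133+(dy-300)/6,z)
P=[T(313,349,.015),T(521,337,.015),T(539,544,.015),T(326,555,.015)]
P=np.array(P);print(P.round(4),P.mean(0),[np.linalg.norm(P[i]-P[i-1]).round(4) for i in range(4)])
B=np.array([T(36,360,.012),T(48,583,.012)]);print('board',B.round(4))
print('grip top',T(122,428,.168),'tip', T(168,428,.154))
# riser corners
r=lambda dx,dy:atz(c,355+dx/6,180+dy/6,.06)
print('riser',[r(*p).round(4) for p in((66,82),(267,50),(100,284))])
h=lambda dx,dy:atz(c,355+dx/6,180+dy/6,.142)
print('handle',h(230,98),h(278,210))
# green tray mask
hsv=cv2.cvtColor(t,cv2.COLOR_BGR2HSV);m=cv2.inRange(hsv,(45,120,40),(80,255,255))
n,l,st,ce=cv2.connectedComponentsWithStats(m);i=1+st[1:,4].argmax();pts=np.argwhere(l==i)[:,::-1].astype(np.float32)
R=cv2.minAreaRect(pts);print(R);bx=cv2.boxPoints(R);print([atz(c,*p,.02).round(3) for p in bx], atz(c,*R[0],.02))
E
```

```text
[[ 0.7213 -0.0263  0.015 ]
 [ 0.734  -0.1723  0.015 ]
 [ 0.5878 -0.1879  0.015 ]
 [ 0.5757 -0.0392  0.015 ]] [ 0.65471382 -0.10642596  0.015     ] [np.float64(0.1461), np.float64(0.1465), np.float64(0.1471), np.float64(0.1492)]
board [[0.7085 0.1683 0.012 ]
 [0.5508 0.1547 0.012 ]]
grip top [0.63301569 0.10078397 0.168     ] tip [0.63646823 0.07139729 0.154     ]
riser [array([ 0.5023, -0.2991,  0.06  ]), array([ 0.5281, -0.4356,  0.06  ]), array([ 0.3656, -0.3244,  0.06  ])]
handle [ 0.48647608 -0.39073556  0.142     ] [ 0.41449283 -0.42270858  0.142     ]
((207.84999084472656, 210.4499969482422), (41.4928092956543, 41.10932540893555), 4.39870548248291)
[array([0.336, 0.44 , 0.02 ]), array([0.507, 0.434, 0.02 ]), array([0.499, 0.261, 0.02 ]), array([0.328, 0.267, 0.02 ])] [0.4171752  0.35041697 0.02      ]
```

View pics/crop2.png

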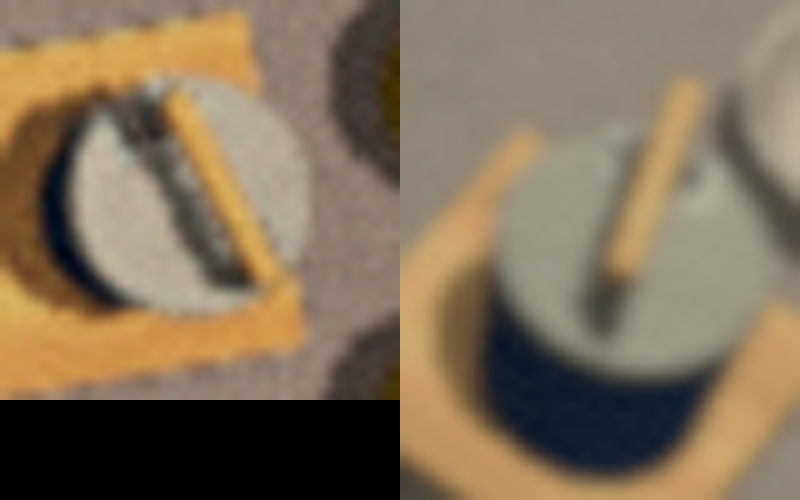

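The label's white stripes show at the handle end nearer +x: top crop (155,80), side crop (700,180). The pail side facing the side camera is plain blue, which agrees with that. I'll recompute the handle at its correct height (0.202 m for the bar top) and write a path planner.

```bash
cat >> h.py <<'E'
from scipy.spatial.transform import Rotation as Ro
def plan(wps,step=.045,dyaw=.16):
    """wps: list of (x,y,z,tool-y angle deg). prints rows (tool cm, twist)"""
    s=robot.read_state();p=np.array(s['tool_pos']);R=Ro.from_rotvec(s['orientation']).as_matrix()
    a=np.degrees(np.arctan2(R[1,1],R[0,1]));rows=[]
    for w in wps:
        g=np.array(w[:3]);da=w[3]-a;n=int(max(np.ceil(np.linalg.norm(g-p)/step),np.ceil(abs(np.radians(da))/dyaw),1));d=(g-p)/n
        for i in range(n):
            th=np.radians(a+da*i/n);ty=np.array([np.cos(th),np.sin(th),0]);tz=np.array([0,0,-1]);tx=np.cross(ty,tz)
            rows.append(([round(float(d@k)*100,2) for k in(tx,ty,tz)],round(float(-np.radians(da)/n),3)))
        p,a=g,w[3]
    for k in range(0,len(rows),8):
        print('pos',[r[0] for r in rows[k:k+8]]);print('tw',[r[1] for r in rows[k:k+8]])
def st():
    s=robot.read_state();R=Ro.from_rotvec(s['orientation']).as_matrix()
    print('t',s['t'],'p',np.round(s['tool_pos'],4),'yang',np.degrees(np.arctan2(R[1,1],R[0,1])).round(2),'tilt',np.round(R[:,2],3),'F',np.round(s['force'],1),'op',s['opening'],'g',s['gripper_force'])
E
python3 - <<'E'
from h import *
c=load('top');d=load('side')
A=[atz(c,375+x/10,187+y/10,.202) for x,y in((178,97),(272,282))]
print('h top',A,np.mean(A,0),np.linalg.norm(A[0]-A[1]),np.degrees(np.arctan2(*(A[0]-A[1])[1::-1])))
B=[atz(d,340+x/10,247+y/10,.202) for x,y in((287,78),(219,270))]
print('h side',B,np.mean(B,0),np.degrees(np.arctan2(*(B[0]-B[1])[1::-1])))
print('lid top',atz(c,393.9,206.4,.154),'side',atz(d,363.3,272.2,.154))
for n,p,z in(('vase',(203,152),.1),('bowl',(383,166),.045),('pot',(298.5,214),.065)):print(n,atz(c,*p,z))
st();plan([(.5,.28,.27,0),(.5,-.25,.27,-66),(.44,-.40,.27,-66)])
E
```

```text
h top [array([ 0.47910398, -0.37403699,  0.202     ]), array([ 0.41036727, -0.41016957,  0.202     ])] [ 0.44473563 -0.39210328  0.202     ] 0.07765499579759234 27.729397809386814
h side [array([ 0.48051794, -0.37061361,  0.202     ]), array([ 0.41000779, -0.40941911,  0.202     ])] [ 0.44526287 -0.39001636  0.202     ] 28.826336017193555
lid top [ 0.44626621 -0.39045665  0.154     ] side [ 0.44504483 -0.39190532  0.154     ]
vase [0.64748744 0.36613055 0.1       ]
bowl [ 0.62073878 -0.37029389  0.045     ]
pot [ 0.41091226 -0.0256181   0.065     ]
t 0.1 p [0.1701 0.5749 0.2427] yang 73.51 tilt [-0.001 -0.002 -1.   ] F [ 0.1 -0.1  0.1] op 0.0927389978227443 g 0.0
pos [[-4.0, -1.89, -0.27], [-4.21, -1.36, -0.27], [-4.35, -0.81, -0.27], [-4.42, -0.25, -0.27], [-4.41, 0.32, -0.27], [-4.34, 0.88, -0.27], [-4.19, 1.43, -0.27], [-3.97, 1.95, -0.27]]
tw [0.128, 0.128, 0.128, 0.128, 0.128, 0.128, 0.128, 0.128]
pos [[-3.69, 2.44, -0.27], [-3.35, 2.89, -0.27], [-4.42, 0.0, 0.0], [-4.4, 0.42, 0.0], [-4.34, 0.84, 0.0], [-4.23, 1.25, 0.0], [-4.1, 1.65, 0.0], [-3.92, 2.04, 0.0]]
tw [0.128, 0.128, 0.096, 0.096, 0.096, 0.096, 0.096, 0.096]
pos [[-3.7, 2.41, 0.0], [-3.46, 2.75, 0.0], [-3.18, 3.07, 0.0], [-2.87, 3.36, 0.0], [-2.53, 3.62, 0.0], [-2.17, 3.84, 0.0], [-2.9, 2.82, 0.0], [-2.9, 2.82, 0.0]]
tw [0.096, 0.096, 0.096, 0.096, 0.096, 0.096, -0.0, -0.0]
pos [[-2.9, 2.82, 0.0], [-2.9, 2.82, 0.0]]
tw [-0.0, -0.0]
```

Both views agree on the pail: centre (0.445,-0.391), label facing 28°. Moving towards it.

>>> apply_moves([
  [-4.0, -1.9, -0.3],
  [-4.2, -1.4, -0.3],
  [-4.4, -0.8, -0.3],
  [-4.4, -0.3, -0.3],
  [-4.4, 0.3, -0.3],
  [-4.3, 0.9, -0.3],
  [-4.2, 1.4, -0.3],
  [-4.0, 2.0, -0.3],
], twist=[0.128, 0.128, 0.128, 0.128, 0.128, 0.128, 0.128, 0.128], gripper=5)

```text
t: 1.1
tool_pos: [0.4351, 0.3378, 0.2673]
orientation: [-1.921, -2.486, 0.001]
force: [-0.8, 0.1, -0.7]
opening: 0.0503
gripper_force: 0.0
```

>>> apply_moves([
  [-3.7, 2.4, -0.3],
  [-3.4, 2.9, -0.3],
  [-4.4, 0, 0],
  [-4.4, 0.4, 0],
  [-4.3, 0.8, 0],
  [-4.2, 1.2, 0],
  [-4.1, 1.6, 0],
  [-3.9, 2.0, 0],
], twist=[0.128, 0.128, 0.096, 0.096, 0.096, 0.096, 0.096, 0.096])

```text
t: 2.1
tool_pos: [0.4988, 0.0146, 0.2733]
orientation: [-2.761, -1.499, 0.001]
force: [1.1, -0.2, 0.2]
opening: 0.0503
gripper_force: 0.0
```

```bash
python3 - <<'E'
from h import *
st();plan([(.50,-.25,.25,-61.8),(.445,-.391,.24,-61.8)])
E
```

```text
t 2.1 p [0.4988 0.0146 0.2733] yang -33.01 tilt [-0.001 -0.    -1.   ] F [ 1.1 -0.2  0.2] op 0.05034303141874923 g 0.0
pos [[-3.69, 2.42, 0.39], [-3.47, 2.72, 0.39], [-3.23, 3.0, 0.39], [-2.97, 3.26, 0.39], [-2.69, 3.5, 0.39], [-2.39, 3.71, 0.39], [-2.88, 2.46, 0.25], [-2.88, 2.46, 0.25]]
tw [0.084, 0.084, 0.084, 0.084, 0.084, 0.084, -0.0, -0.0]
pos [[-2.88, 2.46, 0.25], [-2.88, 2.46, 0.25]]
tw [-0.0, -0.0]
```

>>> apply_moves([
  [-3.7, 2.4, 0.4],
  [-3.5, 2.7, 0.4],
  [-3.2, 3.0, 0.4],
  [-3.0, 3.2, 0.4],
  [-2.7, 3.5, 0.4],
  [-2.4, 3.7, 0.4],
  [-2.8, 2.4, 0.2],
  [-2.8, 2.4, 0.2],
], twist=[0.084, 0.084, 0.084, 0.084, 0.084, 0.084, 0, 0])

```text
t: 3.1
tool_pos: [0.4726, -0.3181, 0.2448]
orientation: [-3.045, -0.767, 0.001]
force: [0.6, 0.4, 1.0]
opening: 0.0497
gripper_force: 0.0
```

>>> apply_moves([
  [-2.8, 2.2, 0],
  [-2.0, 1.6, 0],
  [0, 0, 0],
  [0, 0, 0],
], twist=[0, 0, 0, 0])

```text
t: 3.6
tool_pos: [0.4491, -0.3727, 0.2452]
orientation: [-3.045, -0.767, 0.0]
force: [-0.5, -0.5, -1.0]
opening: 0.0497
gripper_force: 0.0
```

```bash
python3 - <<'E'
from h import *
st();plan([(.445,-.391,.201,-61.8)],.02)
c=shot('top','top1');d=shot('side','side1')
a=cv2.resize(c['frame'][165:245,345:425,::-1],(400,400),interpolation=cv2.INTER_CUBIC)
b=cv2.resize(d['frame'][215:305,310:390,::-1],(400,450),interpolation=cv2.INTER_CUBIC)
v=np.zeros((450,800,3),np.uint8);v[:400,:400]=a;v[:,400:]=b;cv2.imwrite('pics/crop3.png',v)
E
```

```text
t 3.6 p [ 0.4491 -0.3727  0.2452] yang -61.71 tilt [-0.     0.001 -1.   ] F [-0.5 -0.5 -1. ] op 0.049677369829092884 g 0.0
pos [[-0.41, 0.47, 1.47], [-0.41, 0.47, 1.47], [-0.41, 0.47, 1.47]]
tw [0.001, 0.001, 0.001]
```

View pics/crop3.png

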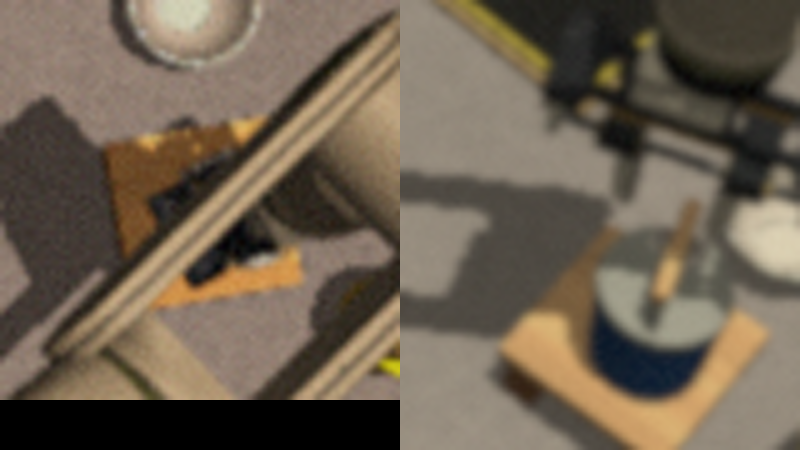

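The top view is mostly hidden by the arm. The side view shows the fingers above and behind the bar, at (620,170) and (745,170), with the path down clear. I'll align sideways first, then descend.

>>> apply_moves([
  [-1.2, 1.4, 0],
  [0, 0, 0],
  [0, 0, 1.5],
  [0, 0, 1.5],
  [0, 0, 1.4],
  [0, 0, 0],
  [0, 0, 0],
], twist=[0, 0, 0, 0, 0, 0, 0])

```text
t: 4.58
tool_pos: [0.4452, -0.3914, 0.2018]
orientation: [3.046, 0.768, 0.0]
force: [-0.1, 0.2, 1.0]
opening: 0.0498
gripper_force: 0.0
```

```bash
python3 - <<'E'
from h import *
st();plan([(.445,-.391,.201,-61.8)],.02)
E
```

```text
t 4.575 p [ 0.4452 -0.3914  0.2018] yang -61.7 tilt [ 0. -0. -1.] F [-0.1  0.2  1. ] op 0.049842875267919855 g 0.0
pos [[-0.0, -0.04, 0.08]]
tw [0.002]
```

>>> apply_moves([
  [0, 0, 0],
  [0, 0, 0],
  [0, 0, 0],
  [0, 0, 0],
  [0, 0, 0],
  [0, 0, 0],
], twist=[0, 0, 0, 0, 0, 0], gripper=0, squeeze=40)

```text
t: 5.32
tool_pos: [0.4451, -0.3913, 0.2015]
orientation: [-3.046, -0.768, 0.0]
force: [0.1, 0.5, -0.3]
opening: 0.0115
gripper_force: 40.0
```

>>> apply_moves([
  [0, 0, -0.5],
  [0, 0, -1],
  [0, 0, -2],
  [0, 0, -2.5],
  [0, 0, -2],
  [0, 0, -1],
  [0, 0, 0],
  [0, 0, 0],
], twist=[0, 0, 0, 0, 0, 0, 0, 0])

```text
t: 6.32
tool_pos: [0.4448, -0.391, 0.2905]
orientation: [-3.045, -0.767, 0.001]
force: [0.3, -0.3, -3.5]
opening: 0.0115
gripper_force: 40.0
```

```bash
python3 - <<'E'
from h import *
st();d=shot('side','side2')
cv2.imwrite('pics/crop4.png',cv2.resize(d['frame'][200:310,300:420,::-1],(600,550),interpolation=cv2.INTER_CUBIC))
plan([(.655,-.1065,.29,4.9)],.035,.12)
E
```

```text
t 6.325 p [ 0.4448 -0.391   0.2905] yang -61.71 tilt [-0.001  0.001 -1.   ] F [ 0.3 -0.3 -3.5] op 0.011514088687271799 g 39.99896228313446
pos [[2.91, -1.37, 0.0], [3.04, -1.06, 0.0], [3.13, -0.73, 0.0], [3.19, -0.4, 0.0], [3.22, -0.06, 0.0], [3.2, 0.28, 0.0], [3.16, 0.62, 0.0], [3.07, 0.95, 0.0]]
tw [-0.106, -0.106, -0.106, -0.106, -0.106, -0.106, -0.106, -0.106]
pos [[2.96, 1.27, 0.0], [2.81, 1.57, 0.0], [2.62, 1.86, 0.0]]
tw [-0.106, -0.106, -0.106]
```

View pics/crop4.png

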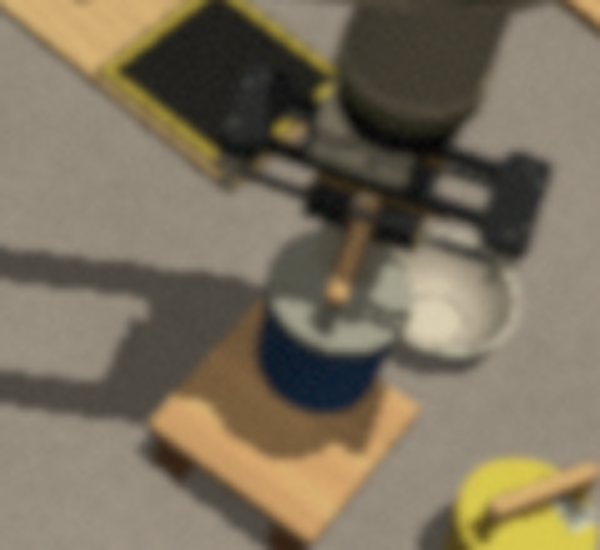

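The pail (about 3.5 N) hangs upright under the fingers, clear of the riser (crop (330,330)). Now carrying it to the pad.

>>> apply_moves([
  [2.9, -1.4, 0],
  [3.0, -1.1, 0],
  [3.1, -0.7, 0],
  [3.2, -0.4, 0],
  [3.2, -0.1, 0],
  [3.2, 0.3, 0],
  [3.2, 0.6, 0],
  [3.1, 0.9, 0],
], twist=[-0.106, -0.106, -0.106, -0.106, -0.106, -0.106, -0.106, -0.106])

```text
t: 7.38
tool_pos: [0.5965, -0.1823, 0.2903]
orientation: [-2.456, -1.956, 0.002]
force: [0.7, -0.6, -2.5]
opening: 0.0117
gripper_force: 40.0
```

>>> apply_moves([
  [3.0, 1.3, 0],
  [2.8, 1.6, 0],
  [2.6, 1.9, 0],
  [0, 0, 0],
  [0, 0, 0],
  [0, 0, 0],
], twist=[-0.106, -0.106, -0.106, 0, 0, 0])

```text
t: 8.12
tool_pos: [0.6541, -0.1064, 0.2913]
orientation: [-2.122, -2.316, 0.001]
force: [0.8, 0.5, -3.1]
opening: 0.0117
gripper_force: 40.0
```

```bash
python3 - <<'E'
from h import *
st();plan([(.655,-.1065,.29,4.9),(.655,-.1065,.158,4.9)],.02,.12)
E
```

```text
t 8.125 p [ 0.6541 -0.1064  0.2913] yang 5.01 tilt [-0.001 -0.    -1.   ] F [ 0.8  0.5 -3.1] op 0.011682366498958189 g 39.99894976615906
pos [[-0.02, 0.09, 0.13], [0.0, 0.0, 1.89], [0.0, 0.0, 1.89], [0.0, 0.0, 1.89], [0.0, 0.0, 1.89], [0.0, 0.0, 1.89], [0.0, 0.0, 1.89], [0.0, 0.0, 1.89]]
tw [0.002, -0.0, -0.0, -0.0, -0.0, -0.0, -0.0, -0.0]
```

>>> apply_moves([
  [0, 0, 1.5],
  [0, 0, 2.5],
  [0, 0, 2.5],
  [0, 0, 2.5],
  [0, 0, 2],
  [0, 0, 1.3],
  [0, 0, 0.8],
  [0, 0, 0],
], twist=[0, 0, 0, 0, 0, 0, 0, 0])

```text
t: 9.12
tool_pos: [0.6545, -0.1056, 0.1604]
orientation: [-2.12, -2.318, 0.0]
force: [0.8, -0.2, -2.9]
opening: 0.0116
gripper_force: 40.0
```

>>> apply_moves([
  [0, 0, 0.1],
  [0, 0, 0.1],
  [0, 0, 0.1],
  [0, 0, 0.1],
  [0, 0, 0],
], twist=[0, 0, 0, 0, 0])

```text
t: 9.75
tool_pos: [0.6546, -0.1056, 0.1566]
orientation: [-2.12, -2.318, 0.0]
force: [0.5, -0.2, -2.9]
opening: 0.0114
gripper_force: 40.0
```

```bash
python3 - <<'E'
from h import *
st()
E
```

```text
t 9.75 p [ 0.6546 -0.1056  0.1566] yang 5.1 tilt [-0. -0. -1.] F [ 0.5 -0.2 -2.9] op 0.011442176846859567 g 39.99913036823273
```

Still fully loaded, so I'll lower it further in small steps.

>>> apply_moves([
  [0, 0, 0.05],
  [0, 0, 0.05],
  [0, 0, 0],
  [0, 0, 0],
], twist=[0, 0, 0, 0])

```text
t: 10.25
tool_pos: [0.6549, -0.1058, 0.1565]
orientation: [2.12, 2.317, 0.001]
force: [-2.7, -0.3, 5.1]
opening: 0.0115
gripper_force: 40.0
```

In contact at the expected height (0.1565). Releasing and going straight up.

>>> apply_moves([
  [0, 0, 0],
  [0, 0, 0],
  [0, 0, 0],
  [0, 0, 0],
  [0, 0, 0],
], twist=[0, 0, 0, 0, 0], gripper=5)

```text
t: 10.88
tool_pos: [0.6546, -0.1056, 0.1556]
orientation: [-2.12, -2.318, -0.0]
force: [-0.4, -0.2, -0.7]
opening: 0.0496
gripper_force: 0.0
```

>>> apply_moves([
  [0, 0, -1],
  [0, 0, -2],
  [0, 0, -3],
  [0, 0, -3],
  [0, 0, -3],
  [0, 0, -2],
  [0, 0, 0],
  [0, 0, 0],
], twist=[0, 0, 0, 0, 0, 0, 0, 0])

```text
t: 11.88
tool_pos: [0.6542, -0.1055, 0.2944]
orientation: [-2.12, -2.317, 0.001]
force: [-0.0, -0.4, -0.6]
opening: 0.0505
gripper_force: 0.0
```

```bash
python3 - <<'E'
from h import *
st();plan([(.55,.0,.30,-40),(.5,.2,.30,-85.1)],.04,.15)
E
```

```text
t 11.875 p [ 0.6542 -0.1055  0.2944] yang 5.1 tilt [-0.002  0.    -1.   ] F [-0.  -0.4 -0.6] op 0.050460627912135236 g 0.0
pos [[1.91, -1.57, -0.09], [1.68, -1.81, -0.09], [1.43, -2.01, -0.09], [1.16, -2.18, -0.09], [0.86, -2.32, -0.09], [0.55, -2.41, -0.09], [2.02, -2.78, 0.0], [1.64, -3.02, 0.0]]
tw [0.131, 0.131, 0.131, 0.131, 0.131, 0.131, 0.131, 0.131]
pos [[1.23, -3.21, 0.0], [0.8, -3.34, 0.0], [0.35, -3.42, 0.0], [-0.1, -3.43, 0.0]]
tw [0.131, 0.131, 0.131, 0.131]
```

>>> apply_moves([
  [1.9, -1.6, 0],
  [1.7, -1.8, 0],
  [1.4, -2.0, 0],
  [1.2, -2.2, 0],
  [0.9, -2.3, 0],
  [0.6, -2.4, 0],
  [2.0, -2.8, 0],
  [1.6, -3.0, 0],
], twist=[0.131, 0.131, 0.131, 0.131, 0.131, 0.131, 0.131, 0.131], gripper=9.3)

```text
t: 12.88
tool_pos: [0.5326, 0.0677, 0.2937]
orientation: [-2.997, -0.938, 0.004]
force: [0.4, 0.8, 0.7]
opening: 0.0932
gripper_force: 0.0
```

>>> apply_moves([
  [1.2, -3.2, 0],
  [0.8, -3.3, 0],
  [0.4, -3.4, 0],
  [-0.1, -3.4, 0],
  [0, 0, 0],
], twist=[0.131, 0.131, 0.131, 0.131, 0])

```text
t: 13.5
tool_pos: [0.4994, 0.2009, 0.2938]
orientation: [3.138, 0.141, -0.005]
force: [0.6, -1.1, 0.1]
opening: 0.0928
gripper_force: 0.0
```

```bash
python3 - <<'E'
from h import *
st();c=shot('top','top3');d=shot('side','side3')
a=cv2.resize(c['frame'][125:200,240:350,::-1],(660,450),interpolation=cv2.INTER_CUBIC)
cv2.imwrite('pics/crop5.png',a)
plan([(.636,.095,.25,-85.1),(.636,.095,.151,-85.1)],.03)
E
```

```text
t 13.5 p [0.4994 0.2009 0.2938] yang -84.84 tilt [-0.003 -0.    -1.   ] F [ 0.6 -1.1  0.1] op 0.09278648588055932 g 0.0
pos [[2.1, 1.93, 0.74], [2.1, 1.93, 0.74], [2.1, 1.93, 0.74], [2.1, 1.93, 0.74], [2.1, 1.92, 0.74], [2.1, 1.92, 0.74], [0.0, 0.0, 2.48], [0.0, 0.0, 2.48]]
tw [0.001, 0.001, 0.001, 0.001, 0.001, 0.001, -0.0, -0.0]
pos [[0.0, 0.0, 2.48], [0.0, 0.0, 2.48]]
tw [-0.0, -0.0]
```

View pics/crop5.png

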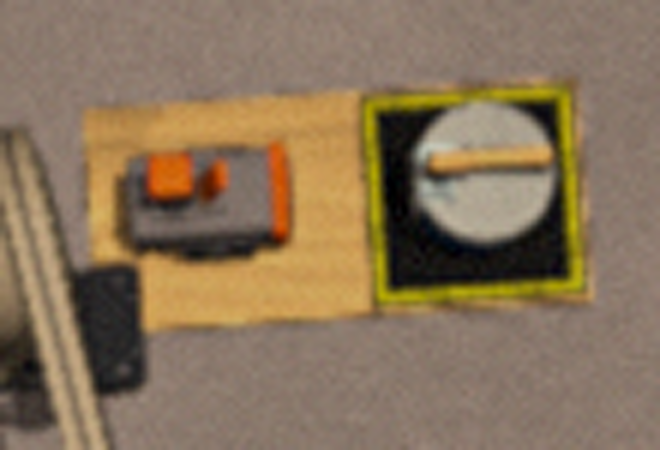

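The pail stands on the pad with its striped label at (435,185), facing the gun. The gun's grip top is at (170,176) and the trigger at (216,180). Quick numeric check, then the squeeze.

```bash
python3 - <<'E'
from h import *
c=load('top');d=load('side')
print('lid',atz(c,240+486/6,125+172/6,.109),'bar',atz(c,240+430/6,125+162/6,.157),atz(c,240+550/6,125+157/6,.157))
print('grip',atz(c,240+170/6,125+176/6,.168),'tip',atz(c,240+216/6,125+180/6,.154))
a=proj(d,[.6365,.0998,.168]);print('side grip predicted px',a)
im=d['frame'];h=cv2.cvtColor(im,cv2.COLOR_RGB2HSV);m=cv2.inRange(h,(3,150,120),(16,255,255));m[:, :290]=0;m[:,345:]=0;m[:140]=0;m[215:]=0
n,l,s,ce=cv2.connectedComponentsWithStats(m);print(s,ce)
E
```

```text
lid [ 0.65270254 -0.10761959  0.109     ] bar [ 0.64909478 -0.06719448  0.157     ] [ 0.65462075 -0.14495425  0.157     ]
grip [0.63301569 0.10078397 0.168     ] tip [0.63384334 0.07131897 0.154     ]
side grip predicted px [311.80329849 162.59056662]
[[     0      0    560    420 235140]
 [   308    161      7      5     27]
 [   315    170      2      1      2]
 [   317    181     10      8     31]] [[279.49055456 209.50894361]
 [310.77777778 163.        ]
 [315.5        170.        ]
 [321.58064516 184.70967742]]
```

>>> apply_moves([
  [2.1, 1.9, 0],
  [2.1, 1.9, 0],
  [2.1, 1.9, 0],
  [2.1, 1.9, 0],
  [2.1, 1.9, 0],
  [2.1, 1.9, 0],
  [0, 0, 2],
  [0, 0, 2],
], twist=[0, 0, 0, 0, 0, 0, 0, 0])

```text
t: 14.6
tool_pos: [0.6356, 0.0961, 0.2534]
orientation: [-3.139, -0.137, 0.003]
force: [-0.4, 0.1, -0.0]
opening: 0.0932
gripper_force: 0.0
```

```bash
python3 - <<'E'
from h import *
st();plan([(.636,.095,.24,-85.1),(.636,.095,.151,-85.1)],.03)
E
```

```text
t 14.6 p [0.6356 0.0961 0.2534] yang -84.99 tilt [-0.002  0.    -1.   ] F [-0.4  0.1 -0. ] op 0.09317823202752841 g 0.0
pos [[0.03, 0.11, 1.34], [0.0, 0.0, 2.97], [0.0, 0.0, 2.97], [0.0, 0.0, 2.97]]
tw [0.002, -0.0, -0.0, -0.0]
```

>>> apply_moves([
  [-0.1, 0.1, 1.5],
  [0, 0, 2.5],
  [0, 0, 2.5],
  [0, 0, 2.2],
  [0, 0, 1.5],
  [0, 0, 0],
  [0, 0, 0],
], twist=[0, 0, 0, 0, 0, 0, 0])

```text
t: 15.48
tool_pos: [0.6358, 0.0959, 0.1546]
orientation: [-3.139, -0.138, -0.002]
force: [0.6, 0.8, -0.5]
opening: 0.0932
gripper_force: 0.0
```

>>> apply_moves([
  [0, 0, 0],
  [0, 0, 0],
  [0, 0, 0],
  [0, 0, 0],
  [0, 0, 0],
  [0, 0, 0],
  [0, 0, 0],
  [0, 0, 0],
], twist=[0, 0, 0, 0, 0, 0, 0, 0], gripper=2, squeeze=25)

```text
t: 16.48
tool_pos: [0.6355, 0.0986, 0.1541]
orientation: [-3.135, -0.14, -0.002]
force: [0.5, 11.0, 2.1]
opening: 0.0357
gripper_force: 25.0
```

The opening is 35.7 mm, which matches the 36 mm of a fully squeezed trigger. Holding, then releasing.

>>> apply_moves([
  [0, 0, 0],
  [0, 0, 0],
  [0, 0, 0],
  [0, 0, 0],
  [0, 0, 0],
  [0, 0, 0],
], twist=[0, 0, 0, 0, 0, 0])

```text
t: 17.23
tool_pos: [0.6355, 0.0986, 0.1541]
orientation: [-3.135, -0.141, -0.002]
force: [0.3, 11.4, 1.8]
opening: 0.0354
gripper_force: 25.0
```

>>> apply_moves([
  [0, 0, 0],
  [0, 0, 0],
  [0, 0, 0],
  [0, 0, 0],
  [0, 0, 0],
  [0, 0, 0],
], twist=[0, 0, 0, 0, 0, 0], gripper=9.3)

```text
t: 17.98
tool_pos: [0.6354, 0.0958, 0.1537]
orientation: [-3.138, -0.138, -0.0]
force: [-0.4, -0.1, 1.0]
opening: 0.0903
gripper_force: 0.0
```

>>> apply_moves([
  [0, 0, -1],
  [0, 0, -2.5],
  [0, 0, -3],
  [0, 0, -3],
  [0, 0, -3],
  [0, 0, -2],
  [0, 0, 0],
], twist=[0, 0, 0, 0, 0, 0, 0])

```text
t: 18.85
tool_pos: [0.6363, 0.0958, 0.3011]
orientation: [-3.138, -0.138, -0.006]
force: [0.4, 0.3, 0.3]
opening: 0.093
gripper_force: 0.0
```

```bash
python3 - <<'E'
from h import *
st();plan([(.6535,-.1065,.285,4),(.6535,-.1065,.1565,4)],.03,.15)
E
```

```text
t 18.85 p [0.6363 0.0958 0.3011] yang -84.97 tilt [ 0.004  0.    -1.   ] F [0.4 0.3 0.3] op 0.09296162343797336 g 0.0
pos [[-0.01, 1.85, 0.15], [-0.27, 1.83, 0.15], [-0.52, 1.77, 0.15], [-0.76, 1.68, 0.15], [-0.99, 1.56, 0.15], [-1.2, 1.4, 0.15], [-1.39, 1.22, 0.15], [-1.54, 1.01, 0.15]]
tw [-0.141, -0.141, -0.141, -0.141, -0.141, -0.141, -0.141, -0.141]
pos [[-1.67, 0.78, 0.15], [-1.76, 0.54, 0.15], [-1.82, 0.29, 0.15], [0.0, 0.0, 2.57], [0.0, 0.0, 2.57], [0.0, 0.0, 2.57], [0.0, 0.0, 2.57], [0.0, 0.0, 2.57]]
tw [-0.141, -0.141, -0.141, -0.0, -0.0, -0.0, -0.0, -0.0]
```

>>> apply_moves([
  [0, 1.9, 0.1],
  [-0.3, 1.8, 0.1],
  [-0.5, 1.8, 0.1],
  [-0.8, 1.7, 0.1],
  [-1.0, 1.6, 0.1],
  [-1.2, 1.4, 0.1],
  [-1.4, 1.2, 0.2],
  [-1.5, 1.0, 0.2],
], twist=[-0.141, -0.141, -0.141, -0.141, -0.141, -0.141, -0.141, -0.141], gripper=5)

```text
t: 19.85
tool_pos: [0.647, -0.0528, 0.2864]
orientation: [-2.573, -1.799, 0.003]
force: [0.7, 0.8, -0.6]
opening: 0.0499
gripper_force: 0.0
```

>>> apply_moves([
  [-1.7, 0.8, 0.1],
  [-1.8, 0.5, 0.1],
  [-1.8, 0.3, 0.1],
  [0, 0, 0],
  [0, 0, 0],
], twist=[-0.141, -0.141, -0.141, 0, 0])

```text
t: 20.48
tool_pos: [0.6517, -0.1072, 0.2846]
orientation: [-2.147, -2.291, 0.001]
force: [0.4, 0.3, 0.0]
opening: 0.0501
gripper_force: 0.0
```

```bash
python3 - <<'E'
from h import *
st();plan([(.6540,-.1060,.285,4.9),(.6540,-.1060,.1565,4.9)],.03,.15)
E
```

```text
t 20.475 p [ 0.6517 -0.1072  0.2846] yang 3.72 tilt [-0.001  0.001 -1.   ] F [0.4 0.3 0. ] op 0.05014095288972753 g 0.0
pos [[0.11, 0.24, -0.04], [0.0, 0.0, 2.57], [0.0, 0.0, 2.57], [0.0, 0.0, 2.57], [0.0, 0.0, 2.57], [0.0, 0.0, 2.57]]
tw [-0.021, -0.0, -0.0, -0.0, -0.0, -0.0]
```

>>> apply_moves([
  [0.1, 0.2, 0],
  [0, 0, 2],
  [0, 0, 3],
  [0, 0, 3],
  [0, 0, 2.5],
  [0, 0, 1.5],
  [0, 0, 0.7],
  [0, 0, 0],
], twist=[-0.02, 0, 0, 0, 0, 0, 0, 0])

```text
t: 21.48
tool_pos: [0.654, -0.1066, 0.1585]
orientation: [-2.122, -2.317, 0.0]
force: [0.4, 0.4, 0.2]
opening: 0.05
gripper_force: 0.0
```

>>> apply_moves([
  [0, 0, 0],
  [0, 0, 0],
  [0, 0, 0],
  [0, 0, 0],
  [0, 0, 0],
  [0, 0, 0],
], twist=[0, 0, 0, 0, 0, 0], gripper=0, squeeze=40)

```text
t: 22.22
tool_pos: [0.6541, -0.1067, 0.1588]
orientation: [2.121, 2.317, 0.0]
force: [0.3, 0.3, 0.1]
opening: 0.0116
gripper_force: 40.0
```

>>> apply_moves([
  [0, 0, -0.5],
  [0, 0, -1.5],
  [0, 0, -3],
  [0, 0, -4],
  [0, 0, -4],
  [0, 0, -3],
  [0, 0, -2],
  [0, 0, 0],
], twist=[0, 0, 0, 0, 0, 0, 0, 0])

```text
t: 23.22
tool_pos: [0.6546, -0.1069, 0.3409]
orientation: [2.12, 2.315, 0.003]
force: [0.2, -0.1, -3.1]
opening: 0.0115
gripper_force: 40.0
```

```bash
python3 - <<'E'
from h import *
st();plan([(.5,.06,.335,4.9),(.4175,.3505,.335,4.9)],.035,.15)
c=load('top');i=c['frame'][:,:,::-1]
cv2.imwrite('pics/tray.png',cv2.resize(i[180:245,175:240],(520,520),interpolation=cv2.INTER_CUBIC))
E
```

```text
t 23.225 p [ 0.6546 -0.1069  0.3409] yang 5.04 tilt [ 0.003 -0.001 -1.   ] F [ 0.2 -0.1 -3.1] op 0.011523342068751753 g 39.999003410339355
pos [[2.57, -1.99, 0.08], [2.57, -1.99, 0.08], [2.57, -1.99, 0.08], [2.57, -1.99, 0.08], [2.57, -1.99, 0.08], [2.57, -2.0, 0.08], [2.56, -2.0, 0.08], [3.29, -0.64, 0.0]]
tw [0.0, 0.0, 0.0, 0.0, 0.0, 0.0, 0.0, -0.0]
pos [[3.29, -0.64, 0.0], [3.29, -0.64, 0.0], [3.29, -0.64, 0.0], [3.29, -0.64, 0.0], [3.29, -0.64, 0.0], [3.29, -0.64, 0.0], [3.29, -0.64, 0.0], [3.29, -0.64, 0.0]]
tw [-0.0, -0.0, -0.0, -0.0, -0.0, -0.0, -0.0, -0.0]
```

View pics/tray.png

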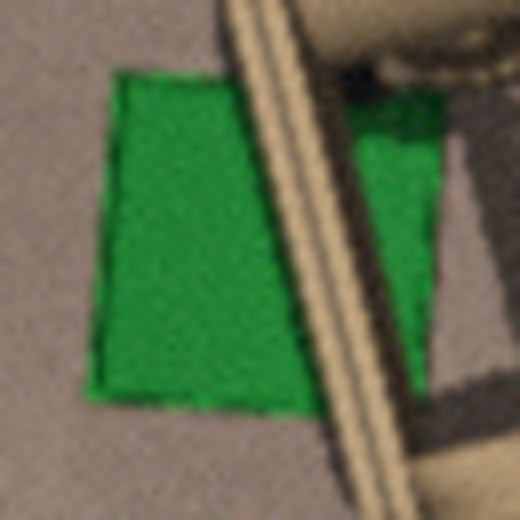

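The green tray's corners are at about (115,72), (90,402), (428,412) and (447,92) in the crop. Its centre is about (0.417,0.349), matching the earlier measurement. Carrying the pail there.

>>> apply_moves([
  [1.5, -1.2, 0],
  [2.6, -2.0, 0],
  [2.6, -2.0, 0],
  [2.6, -2.0, 0],
  [2.6, -2.0, 0],
  [2.6, -2.0, 0],
  [2.6, -2.0, 0],
  [3.0, -1.0, 0],
], twist=[0, 0, 0, 0, 0, 0, 0, 0])

```text
t: 24.22
tool_pos: [0.4933, 0.0815, 0.3367]
orientation: [-2.121, -2.315, 0.003]
force: [0.7, 1.0, -2.9]
opening: 0.0117
gripper_force: 40.0
```

>>> apply_moves([
  [3.3, -0.6, 0],
  [3.3, -0.6, 0],
  [3.3, -0.6, 0],
  [3.3, -0.6, 0],
  [3.3, -0.6, 0],
  [3.3, -0.6, 0],
  [2.5, -0.5, 0],
  [1, -0.2, 0],
], twist=[0, 0, 0, 0, 0, 0, 0, 0])

```text
t: 25.22
tool_pos: [0.4305, 0.3101, 0.3367]
orientation: [-2.119, -2.318, 0.004]
force: [0.5, -1.0, -3.2]
opening: 0.0119
gripper_force: 40.0
```

```bash
python3 - <<'E'
from h import *
st();plan([(.417,.349,.335,4.9),(.417,.349,.149,4.9)],.035,.15)
E
```

```text
t 25.225 p [0.4305 0.3101 0.3367] yang 5.13 tilt [-0.003 -0.001 -1.   ] F [ 0.5 -1.  -3.2] op 0.011857310227527462 g 39.99888718128204
pos [[2.0, -0.5, 0.09], [2.0, -0.5, 0.09], [0.0, 0.0, 3.1], [0.0, 0.0, 3.1], [0.0, 0.0, 3.1], [0.0, 0.0, 3.1], [0.0, 0.0, 3.1], [0.0, 0.0, 3.1]]
tw [0.002, 0.002, -0.0, -0.0, -0.0, -0.0, -0.0, -0.0]
```

>>> apply_moves([
  [2, -0.5, 0],
  [1.9, -0.5, 0],
  [0, 0, 1.5],
  [0, 0, 3],
  [0, 0, 3.5],
  [0, 0, 3.5],
  [0, 0, 2.5],
  [0, 0, 1.5],
], twist=[0, 0, 0, 0, 0, 0, 0, 0])

```text
t: 26.22
tool_pos: [0.4174, 0.3459, 0.1809]
orientation: [-2.122, -2.316, 0.005]
force: [-0.4, -0.1, -3.0]
opening: 0.012
gripper_force: 40.0
```

>>> apply_moves([
  [0, 0, 1.2],
  [0, 0, 0.8],
  [0, 0, 0.5],
  [0, 0, 0.2],
  [0, 0, 0],
  [0, 0, 0],
], twist=[0, 0, 0, 0, 0, 0])

```text
t: 26.98
tool_pos: [0.4184, 0.3475, 0.1571]
orientation: [2.121, 2.317, 0.001]
force: [0.4, -1.1, -2.7]
opening: 0.0114
gripper_force: 40.0
```

```bash
python3 - <<'E'
from h import *
st()
E
```

```text
t 26.975 p [0.4184 0.3475 0.1571] yang 5.05 tilt [ 0.001  0.    -1.   ] F [ 0.4 -1.1 -2.7] op 0.011426987391822236 g 39.99895513057709
```

>>> apply_moves([
  [0, 0, 0.3],
  [0, 0, 0.2],
  [0, 0, 0.15],
  [0, 0, 0.1],
  [0, 0, 0],
  [0, 0, 0],
], twist=[0, 0, 0, 0, 0, 0])

```text
t: 27.72
tool_pos: [0.4182, 0.3473, 0.1492]
orientation: [2.121, 2.317, 0.0]
force: [0.1, -0.2, -2.9]
opening: 0.0115
gripper_force: 40.0
```

>>> apply_moves([
  [0, 0, 0.05],
  [0, 0, 0],
  [0, 0, 0],
], twist=[0, 0, 0])

```text
t: 28.1
tool_pos: [0.4182, 0.3474, 0.1488]
orientation: [2.122, 2.317, 0.0]
force: [0.5, 0.4, -2.5]
opening: 0.0115
gripper_force: 40.0
```

>>> apply_moves([
  [0, 0, 0.05],
  [0, 0, 0],
  [0, 0, 0],
], twist=[0, 0, 0])

```text
t: 28.48
tool_pos: [0.4184, 0.3474, 0.1487]
orientation: [2.121, 2.317, 0.001]
force: [-0.9, -2.1, 4.2]
opening: 0.0118
gripper_force: 40.0
```

In contact with the tray floor. Releasing and retreating.

>>> apply_moves([
  [0, 0, 0],
  [0, 0, 0],
  [0, 0, 0],
  [0, 0, 0],
  [0, 0, 0],
], twist=[0, 0, 0, 0, 0], gripper=5)

```text
t: 29.1
tool_pos: [0.4181, 0.3473, 0.148]
orientation: [-2.122, -2.317, 0.0]
force: [0.5, 0.4, 0.6]
opening: 0.0497
gripper_force: 0.0
```

>>> apply_moves([
  [0, 0, -1],
  [0, 0, -2],
  [0, 0, -3],
  [0, 0, -3],
  [0, 0, -3],
  [0, 0, -2],
  [0, 0, 0],
], twist=[0, 0, 0, 0, 0, 0, 0])

```text
t: 29.98
tool_pos: [0.419, 0.3479, 0.2908]
orientation: [2.121, 2.316, 0.007]
force: [1.0, -0.1, -0.3]
opening: 0.0499
gripper_force: 0.0
```

>>> apply_moves([
  [-3, 0, 0],
  [-4, 0, 0],
  [-4, 0, 0],
  [-4, 0, 0],
  [-4, 0, 0],
  [-3, 0, 0],
  [0, 0, 0],
], twist=[0, 0, 0, 0, 0, 0, 0])

```text
t: 30.85
tool_pos: [0.4371, 0.1266, 0.2869]
orientation: [-2.125, -2.313, 0.003]
force: [0.7, 0.7, -0.5]
opening: 0.0499
gripper_force: 0.0
```

```bash
python3 - <<'E'
from h import *
st();shot('top','final')
E
```

```text
t 30.85 p [0.4371 0.1266 0.2869] yang 4.87 tilt [-0.002 -0.001 -1.   ] F [ 0.7  0.7 -0.5] op 0.04986421002911945 g 0.0
```

View pics/final.png

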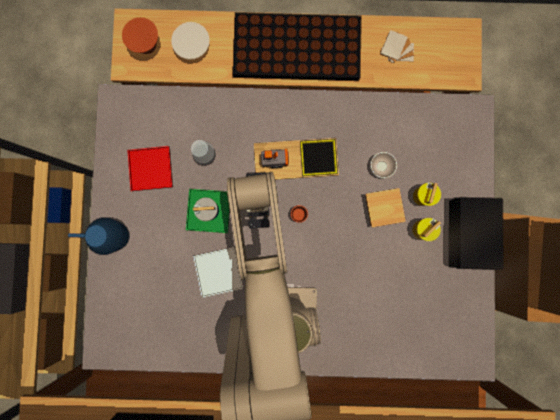

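The pail stands upright in the green tray at (205,209). The vase, bowl and pot have not moved, and the trigger is back out.

```bash
python3 -c "
from plant import robot
print(robot.close_job())"
```

```text
the job is handed in; nothing more can be done
None
```

The job is handed in at about 31 s: the pail was set on the pad with its label facing the gun, the trigger was squeezed fully for about a second and sprang back, and the pail now stands upright in the green tray with the vase, bowl and pot unmoved.

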